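# Press the glaze jars shut

## Task

Close the three lidded glaze jars by pressing each raised lid gently straight down with the fingertips until it is fully home: first the tall slim jar, then the wide squat one, last the smallest. Only press: do not grip, lift or shove the jars, do not force the lids, and leave the cups and tools where they are.

Things in the scene. Friction and masses are not known exactly. Their poses are not given: they have to be found in the camera images.
- tall_jar: The tall slim jar: loose grey-brown stoneware, round, 78 mm across, 116 mm high to its rim, about 700 g. Origin: centre of its underside, on the table; z up.
- tall_top (a point): Centre of the flat top of that jar's lid: a plain round wooden disc, 70 mm across and 8 mm thick, with a 4 mm thick rubber seal and a cork plug below. It moves with the lid: 138 mm above the table when fully raised, 128 mm when home.
- tall_lid (a joint): How far that lid is pressed in, m: 0 fully raised (10 mm gap between seal and rim), 0.010 fully home (seal on the rim). It slides straight down against about 4 N of friction, stays where it is left and lands at 0.010; from then on the disc squeezes the rubber seal by up to 4 mm (about 6 N at first, 4 N more per mm) and springs back on release. A press of 8 to 15 N seats it. It starts between 0 and 0.003.
- wide_jar: The wide squat jar: loose grey-brown stoneware, round, 110 mm across, 76 mm high to its rim, about 800 g. Origin: centre of its underside, on the table; z up.
- wide_top (a point): Centre of the flat top of that jar's lid: a plain round wooden disc, 100 mm across and 8 mm thick, with a 4 mm thick rubber seal and a cork plug below. It moves with the lid: 98 mm above the table when fully raised, 88 mm when home.
- wide_lid (a joint): How far that lid is pressed in, m: 0 fully raised (10 mm gap between seal and rim), 0.010 fully home (seal on the rim). It slides straight down against about 4 N of friction, stays where it is left and lands at 0.010; from then on the disc squeezes the rubber seal by up to 4 mm (about 6 N at first, 4 N more per mm) and springs back on release. A press of 8 to 15 N seats it. It starts between 0 and 0.003.
- small_jar: The smallest jar: loose grey-brown stoneware, round, 58 mm across, 58 mm high to its rim, about 300 g. Origin: centre of its underside, on the table; z up.
- small_top (a point): Centre of the flat top of that jar's lid: a plain round wooden disc, 48 mm across and 8 mm thick, with a 4 mm thick rubber seal and a cork plug below. It moves with the lid: 80 mm above the table when fully raised, 70 mm when home.
- small_lid (a joint): How far that lid is pressed in, m: 0 fully raised (10 mm gap between seal and rim), 0.010 fully home (seal on the rim). It slides straight down against about 4 N of friction, stays where it is left and lands at 0.010; from then on the disc squeezes the rubber seal by up to 4 mm (about 6 N at first, 4 N more per mm) and springs back on release. A press of 8 to 15 N seats it. It starts between 0 and 0.003.
- cup_a: Upright open clay cup standing among the jars, about 70 mm across and 65 mm high, loose. Origin: centre of its underside. Leave alone.
- cup_b: Upside-down clay cup standing among the jars, foot upwards, about 70 mm across and 65 mm high, loose. Origin: centre of its underside. Leave alone.
- cup_c: Upright open clay cup behind the jars, on the left, about 70 mm across and 65 mm high, loose. Origin: centre of its underside. Leave alone.
- brush: Loose brush, 140 mm long, lying between the two cups among the jars, handle along its own x. Leave alone.
- spatula: Loose spatula, 190 mm long, lying on the table behind the jars, on the right. Leave alone.

How it is judged:
On the way, in this order (a step that is already met when the one before it is completed fails the run):
1. the lid of the tall slim jar is home (value of joint tall_lid above 0.008 m), for 0.1 s.
2. the lid of the wide squat jar is home (value of joint wide_lid above 0.008 m), for 0.1 s.
3. the lid of the smallest jar is home (value of joint small_lid above 0.008 m), for 0.1 s.
At the end, for the whole second after the job is handed in: All three lids are home (pressed in by more than 8 of 10 mm); the jars stand upright (within 0.05 rad) and at rest on the table within 25 mm of where they started; the cups and tools are within 20 mm of where they started (value of joint each of tall_lid, wide_lid, small_lid above 0.008 m and height (world z) of each of tall_jar, wide_jar, small_jar below 0.004 m and angle between each of tall_jar, wide_jar, small_jar's own z axis and vertical below 0.05 rad and distance of each of tall_jar, wide_jar, small_jar from where it was at the start of the episode below 0.025 m and linear speed of each of tall_jar, wide_jar, small_jar below 0.02 m/s and distance of each of cup_a, cup_b, cup_c, brush, spatula from where it was at the start of the episode below 0.02 m); the robot touches nothing.
It fails at once if a lid is pressed in while the lid of an earlier jar (tall, then wide, then small) is not home ((value of joint wide_lid above 0.0055 m and value of joint tall_lid below 0.008 m) or (value of joint small_lid above 0.0055 m and value of joint wide_lid below 0.008 m)).
It fails at once if a jar or its lid is pressed or hit with more than 25 N (contact force between any of the fingers, the arm and tall_jar above 25 N or contact force between any of the fingers, the arm and wide_jar above 25 N or contact force between any of the fingers, the arm and small_jar above 25 N).
It fails at once if a jar is lifted more than 8 mm (height (world z) of any of tall_jar, wide_jar, small_jar above 0.008 m).
It fails at once if a jar is shoved more than 25 mm or tipped more than 0.2 rad ((distance of tall_jar from where it was at the start of the episode above 0.025 m or angle between tall_jar's own z axis and vertical above 0.2 rad) or (distance of wide_jar from where it was at the start of the episode above 0.025 m or angle between wide_jar's own z axis and vertical above 0.2 rad) or (distance of small_jar from where it was at the start of the episode above 0.025 m or angle between small_jar's own z axis and vertical above 0.2 rad)).
It fails at once if a cup or tool is shoved or carried more than 20 mm, or tipped ((distance of cup_a from where it was at the start of the episode above 0.02 m or angle between cup_a's own z axis and vertical above 0.3 rad) or (distance of cup_b from where it was at the start of the episode above 0.02 m or angle between cup_b's own z axis and vertical above 0.3 rad) or (distance of cup_c from where it was at the start of the episode above 0.02 m or angle between cup_c's own z axis and vertical above 0.3 rad) or (distance of brush from where it was at the start of the episode above 0.02 m or angle between brush's own z axis and vertical above 0.3 rad) or (distance of spatula from where it was at the start of the episode above 0.02 m or angle between spatula's own z axis and vertical above 0.3 rad)).
It also fails if it takes over 56 s, if anything falls off the work surface, if the arm or the gripper's body presses on something with over 40 N, if the wrist force passes 120 N, or if a joint passes its speed limit or range.

## Robot

A 7-joint arm with a two-finger parallel gripper is mounted at the origin on the work surface. World frame = base frame: x ahead of the robot, y to its left, z up, the work surface at z = 0. Lengths are in m, angles in rad, forces in N, time in s.
With the tool pointing down it reaches from about 0.425 to 0.95 m from the base axis. Payload 4.7 kg.
Tool frame: the origin (TCP) lies on the centre line of the jaws, within the pads' length; the fingertips stand robot.nose_length ahead of it and the grasp point (between the pads) lies 8 mm behind it (robot.nose_length is the distance from the TCP to the fingertips, in m); z points along the fingers, y is the line along which they close (so a half turn about z gives the same grasp; the last joint's range is limited). The gripper opens to 85 mm and grips with 20 to 120 N. Pads are 22 mm wide; open, the fingers measure 114 mm over their backs; the gripper's body (76 mm by 85 mm) begins 54 mm behind the grasp point. The pads swing forward as they close: fully open they stand 13 mm farther back than shut.
Start: joints at [1.203, 0.469, -0.049, 1.532, 0.024, 1.141, -0.082], TCP at [0.224, -0.637, 0.242] pointing down, gripper open.
Joint ranges: [-2.59, 2.59], [-0.33, 1.99], [-1.39, 1.29], [0.1, 2.45], [-1.04, 4.18], [0.21, 1.99], [-2.66, 2.66]. Speed limits (rad/s): [2.57, 2.57, 3.14, 3.14, 3.14, 3.14, 3.14].

## Interface

Orientations are given as [roll, pitch, yaw] about the fixed x, y, z axes, in that order (R = Rz(yaw) Ry(pitch) Rx(roll)).
In Python, from plant import robot gives the robot as it stands. Calls block until the motion is done:
- robot.goto(position, orientation): joint-space move of the TCP to a pose.
- robot.move_straight(position, vel=0.15, attitude=None, contact_N=None): straight line of the TCP; attitude=None keeps the orientation; vel is the mean speed in m/s. With contact_N (N) it stops when the force on the tool has changed by that much, and returns True; else False.
- robot.move_joints(angles): joint-space move.
- robot.grip(opening, strength=None): opening from 0.0 (shut) to 1.0 (fully open); strength is the grip in N (None keeps the last); returns when the fingers have stopped.
- robot.sleep(seconds).
- robot.inverse_kinematics(position, orientation): joint angles nearest the present ones, or None.
- robot.sense(): the state.
- robot.grab_frame(name): name is "scene" or "top"; returns a dict with "image" (400x640x3 uint8, red, green, blue), "range_z" (400x640 float32, m along the optical axis (not along the pixel's ray), 0 where there is no reading), "fx", "fy", "cx", "cy" (pixels), "dist_coeffs" ([k1, k2, p1, p2, k3] as OpenCV has them; the pictures are not rectified), "R" (3x3) and "t" (3): a world point X has camera coordinates R X + t. Camera axes: x right, y down, z forward; pixel columns grow to the right and rows downward; lengths in m; the calibration is good to about 2 mm. A picture is of the moment at which its call begins.
A pose or a line that the arm cannot do raises robot.IKError and nothing moves.
- robot.close_job(): hands the job in; it is judged then, once.
The state is a dict: "t": time; "joint_pos": joint angles; "joint_velocities": joint speeds; "effort": joint torques, N m; "tcp_pos": TCP position; "tcp_rot": TCP orientation; "wrist_force": force on the tool from outside, world axes, zero at the start; "torque": the same for the moment, N m; "opening": opening from 0.0 (shut) to 1.0 (fully open); "gripper_force": force on a finger pad.
Only numpy, scipy, OpenCV 4.12 (cv2) and the standard library are available. Lean on these libraries where they do the work, as an engineer would, in place of code of your own. Each camera call takes 0.05 s, during which the arm holds its last target. There are 200 camera calls.

## Working session

There is one attempt and no reset: what is moved stays moved. The work goes in short steps, each a Python script; the robot and the scene stay as the last script left them, time stands still between calls to the robot, and variables do not carry over. Pictures are saved under pics/ and viewed, at most 10 in all, crops included, and the job is handed in when it is done.

```bash
mkdir -p pics; ls; python3 - <<'E'
from plant import robot
import cv2,numpy as np
s=robot.sense();print(s, robot.nose_length)
for n in("top","scene"):
    f=robot.grab_frame(n);cv2.imwrite(f"pics/{n}0.png",f["image"][:,:,::-1]);np.savez(f"{n}0.npz",**f)
    print(n,f["fx"],f["dist_coeffs"],f["R"],f["t"])
E
```

```text
pics
{'t': 0.0, 'joint_pos': array([ 1.2030989 ,  0.46944895, -0.04863098,  1.53369826,  0.02406072,
        1.14099453, -0.08232812]), 'joint_velocities': array([-2.48162890e-04, -2.36680245e-04,  2.78011056e-05,  5.87655891e-04,
       -1.41377347e-03,  1.78828114e-03,  1.35423201e-03]), 'effort': array([-2.97799006e-04, -5.10307610e+01, -4.66575113e-02, -2.37716103e+01,
        1.07421790e-02,  7.50002218e-03, -1.28869237e-05]), 'tcp_pos': array([ 0.22419114, -0.6360811 ,  0.2412546 ]), 'tcp_rot': array([-3.13962716e+00,  2.04719702e-05,  3.38816802e-01]), 'wrist_force': array([-1.1257636 ,  0.43190855,  0.0835137 ]), 'torque': array([ 0.06467952, -0.01030628, -0.02494674]), 'gripper_force': 0.0, 'opening': 1.0011828787566495} 0.011
top 502.0195415508715 [-0.115624  0.        0.        0.        0.      ] [[-0.00307886 -0.9998554  -0.0167242 ]
 [-0.98870394  0.00554982 -0.14977888]
 [ 0.14985004  0.01607413 -0.98857806]] [0.00737542 0.54381304 1.03391864]
scene 427.05473487548795 [-0.02172184  0.          0.          0.          0.        ] [[ 0.89472285  0.44644994 -0.01238881]
 [ 0.28754545 -0.59704675 -0.74890106]
 [-0.34174353  0.66649654 -0.66256601]] [-0.499002   -0.05087748  1.11303942]
```

View pics/top0.png

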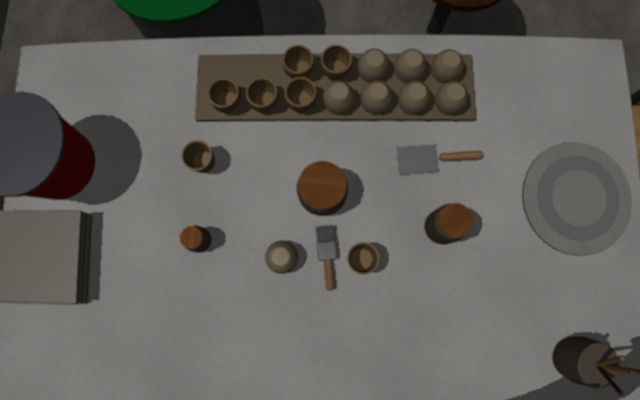

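View pics/scene0.png

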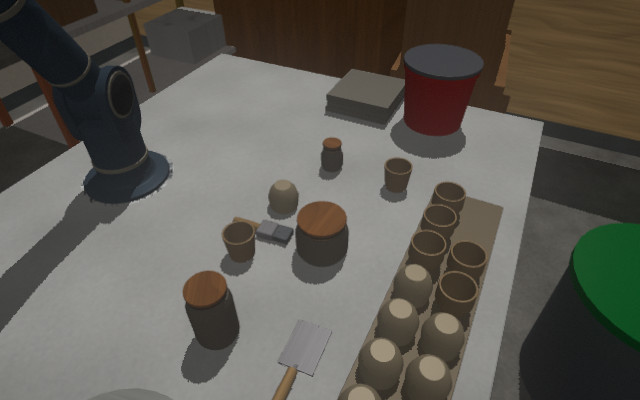

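The top view shows the tall lid at (453,221), the wide lid at (323,186) and the small lid at (194,238). In the scene view they are at (206,289), (322,219) and (332,143). The cups and tools stand clear of all three lids. Next I measure the lid centres.

```bash
cat > h.py <<'E'
import cv2,numpy as np
SEED={"top":{"tall":(453,221),"wide":(323,186),"small":(194,238)},"scene":{"tall":(206,289),"wide":(322,219),"small":(332,143)}}
H={"tall":.1365,"wide":.0965,"small":.0785}
def K(f): return np.array([[f["fx"],0,f["cx"]],[0,f["fy"],f["cy"]],[0,0,1]],float)
def cast(f,uv,z):
    n=cv2.undistortPoints(np.array(uv,float).reshape(-1,1,2),K(f),f["dist_coeffs"].astype(float)).reshape(-1,2)
    R,t=f["R"],f["t"];d=np.c_[n,np.ones(len(n))]@R;c=-R.T@t
    return c+d*((z-c[2])/d[:,2])[:,None]
def measure(f,view):
    hsv=cv2.cvtColor(f["image"],cv2.COLOR_RGB2HSV);out={}
    m=cv2.inRange(hsv,(5,120,70),(16,255,255));m=cv2.morphologyEx(m,cv2.MORPH_CLOSE,np.ones((3,3)))
    n,lab,st,cen=cv2.connectedComponentsWithStats(m)
    for k,s in SEED[view].items():
        l=lab[s[1],s[0]]
        if l==0: print(view,k,"no mask",hsv[s[1],s[0]]);continue
        c=max(cv2.findContours((lab==l).astype(np.uint8),0,1)[0],key=len)
        P=cast(f,c.reshape(-1,2),H[k])[:,:2].astype(np.float32)
        ctr,r=cv2.minEnclosingCircle(P*1000)
        v,u=np.nonzero(lab==l);z=f["range_z"][v,u];ok=z>0
        nn=cv2.undistortPoints(np.c_[u,v][ok].astype(float).reshape(-1,1,2),K(f),f["dist_coeffs"].astype(float)).reshape(-1,2)
        W=(np.c_[nn,np.ones(len(nn))]*z[ok][:,None]-f["t"])@f["R"]
        out[k]=np.array(ctr)/1000;A=cv2.contourArea(P*1000)
        print(view,k,np.round(ctr,1),"dia",round(2*r,1),"areadia",round(2*(A/np.pi)**.5,1),"depth med",np.round(np.median(W,0)*1000,1), "bbox",st[l])
    return out
E
python3 - <<'E'
from h import *
for v in("top","scene"): measure(dict(np.load(v+"0.npz")),v)
E
```

```text
top tall [ 487.3 -265.4] dia 68.8 areadia 65.6 depth med [ 487.8 -265.7  136.7] bbox [438 204  35  34 923]
top wide [566.9  -6. ] dia 97.8 areadia 94.9 depth med [565.9  -6.5  96.8] bbox [ 298  162   48   47 1741]
top small [461.  264.5] dia 45.5 areadia 42.6 depth med [461.7 265.4  77.8] bbox [181 227  21  22 356]
scene tall [ 489.8 -267.1] dia 67.7 areadia 65.7 depth med [ 489.8 -268.2  136.5] bbox [ 183  271   43   35 1153]
scene wide [568.7  -7.8] dia 97.1 areadia 94.4 depth med [569.1  -8.8  95.7] bbox [ 298  202   48   34 1304]
scene small [464.5 264. ] dia 43.1 areadia 39.8 depth med [463.5 266.3  76.7] bbox [324 138  17  10 131]
```

Both views agree to within 4 mm, and the diameters and heights match the given sizes. I'll start with the tall jar.

```bash
cat > p.py <<'E'
from plant import robot
import numpy as np
HOME={"tall":.128,"wide":.088,"small":.070}
XY={"tall":(.4888,-.2665),"wide":(.5678,-.0073),"small":(.4625,.2645)}
def press(k):
    x,y=XY[k];zh=HOME[k]+robot.nose_length
    robot.goto([x,y,.24],[np.pi,0,np.arctan2(y,x)])
    robot.move_straight([x,y,zh+.025],vel=.1); robot.sleep(.3)
    f0=robot.sense()["wrist_force"][2]
    c=robot.move_straight([x,y,zh-.0035],vel=.012,contact_N=10)
    s=robot.sense();print(k,"contact",c,"tip z",s["tcp_pos"][2]-robot.nose_length,"dF",s["wrist_force"]-[0,0,f0])
    robot.sleep(.2);s=robot.sense();print("held",s["tcp_pos"],s["wrist_force"][2]-f0)
    robot.move_straight([x,y,.24],vel=.1);print("t",robot.sense()["t"])
E
python3 - <<'E'
from p import *
robot.grip(0.0,20);print(robot.nose_length,robot.sense()["t"])
press("tall")
from h import *
f=robot.grab_frame("scene");measure(f,"scene");cv2.imwrite("pics/s1.png",f["image"][:,:,::-1])
E
```

```text
0.011 0.8667
tall contact True tip z 0.1274534984043618 dF [-2.44293924  0.75369845  7.26534672]
held [ 0.48887855 -0.26652599  0.13856512] 7.1356047059573235
t 7.1
scene tall [ 494.9 -271.4] dia 66.3 areadia 64.5 depth med [ 490.  -268.4  128. ] bbox [ 184  275   43   34 1134]
scene wide [568.7  -7.8] dia 97.1 areadia 94.3 depth med [569.2  -8.5  95.7] bbox [ 298  202   48   34 1300]
scene small [464.7 264.1] dia 42.5 areadia 38.8 depth med [463.5 266.3  76.5] bbox [324 138  17  10 125]
```

The tall lid is home: by depth its top dropped from 136.5 to 128.0 mm, and the force matches seal contact. The jar did not move. Next is the wide jar.

```bash
python3 - <<'E'
from p import *
from h import *
press("wide")
f=robot.grab_frame("scene");measure(f,"scene")
E
```

```text
wide contact True tip z 0.08739707067740503 dF [-1.79916008 -0.84502282  8.8637263 ]
held [ 0.5678509  -0.00728558  0.09856336] 7.7987739411981085
t 13.5583
scene tall no mask [13 84 58]
scene wide [572.4 -15.4] dia 95.7 areadia 92.4 depth med [568.5  -7.8  87. ] bbox [ 298  205   48   34 1277]
scene small [466.1 263.8] dia 41.9 areadia 32.4 depth med [469.9 267.4  76.5] bbox [329 138  12  10  90]
```

The wide lid is home: its top went from 95.7 to 87.0 mm, against a nominal 88 mm. Last is the smallest jar.

```bash
python3 - <<'E'
from p import *
from h import *
press("small")
robot.goto([.45,0,.4],[np.pi,0,0])
for n in("top","scene"):
    f=robot.grab_frame(n);measure(f,n)
    cv2.imwrite(f"pics/{n}9.png",f["image"][:,:,::-1])
E
```

```text
small contact True tip z 0.06925204286375006 dF [-2.06941302 -1.2696265   8.09308954]
held [0.46254192 0.2645345  0.08042058] 7.7967274601942025
t 20.45
top tall no mask [ 13 170  45]
top wide no mask [104  70  69]
top small [460.2 262. ] dia 46.7 areadia 43.5 depth med [460.8 264.9  70. ] bbox [182 227  21  23 371]
scene tall no mask [13 83 55]
scene wide [572.4 -15.4] dia 95.7 areadia 93.0 depth med [568.9  -8.3  87. ] bbox [ 298  205   48   34 1294]
scene small [469.1 253.9] dia 41.5 areadia 38.4 depth med [464.  266.1  68.8] bbox [324 141  17   9 125]
```

View pics/scene9.png

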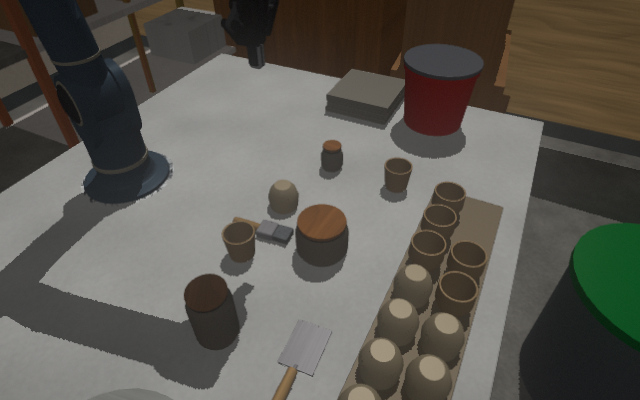

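The scene view shows all three lids seated: tall (207,291), wide (322,221) and small (332,145). The jars, cups and tools have not moved, and the arm is clear at (257,50).

```bash
python3 -c "
from plant import robot
print(robot.close_job())"
```

```text
the job is handed in; nothing more can be done
None
```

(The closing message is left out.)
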